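# Prime the slideway oiler with its hand pump

## Task

Prime the slideway oiler before the shift: work the lever of the hand pump with the yellow palm plate through at least three full strokes, each time pressing it all the way down to its stop and letting it come all the way back up. Finish with the lever up and let go. Do not work the lever of the other pump, the one with the red plate.

Things in the scene. Friction and masses are not known exactly. Their poses are not given: they have to be found in the camera images.
- oil_lever (a joint): Hinge angle (rad) of the oil pump's yellow-plated lever. 0 = up, held there by its spring: the lever rises 0.436 rad from hinge to plate; 0.75 = fully down on its stop, sloping 0.314 rad below level. The hinge line is level, 160 mm above the bench, 220 mm from the plate's centre. Pressing at the plate takes 4 N to start, 8 to 12 N at the bottom, more if fast; let go, it springs up by itself in about half a second.
- oil_pad (a point): Centre of the upper face of the yellow palm plate (70 mm along the lever, 60 across, 10 thick), on the robot's side of the pump, a green tank 110 mm tall bolted to the bench. 262 mm above the bench when up, 102 mm when down. Axes turn with the lever: x from plate to hinge, y across the lever, level, z square out of the face. The hinge line passes through (220, 0, -10) mm in this frame.
- clamp_lever (a joint): Hinge angle (rad) of the lever of the other pump, alike in all but its red plate and red filler cap. 0 = fully up, 0.75 = fully down. To be left alone.
- clamp_pad (a point): Centre of the upper face of the red palm plate on the other pump's lever, same sizes and axes as oil_pad. The two pumps stand side by side and may be either way round.

How it is judged:
On the way, in this order (a step that is already met when the one before it is completed fails the run):
1. first stroke: yellow lever pressed fully down (value of joint oil_lever above 0.62 rad), for 0.04 s.
2. yellow lever back up (value of joint oil_lever below 0.1 rad), for 0.04 s.
3. second stroke: pressed fully down (value of joint oil_lever above 0.62 rad), for 0.04 s.
4. yellow lever back up (value of joint oil_lever below 0.1 rad), for 0.04 s.
5. third stroke: pressed fully down (value of joint oil_lever above 0.62 rad), for 0.04 s.
6. yellow lever back up (value of joint oil_lever below 0.1 rad), for 0.04 s.
At the end, for the whole second after the job is handed in: The yellow lever has been through three full strokes (past 0.62 rad down, back to under 0.1 rad, three times over) and both levers are up (under 0.1 rad) (value of joint each of oil_lever, clamp_lever below 0.1 rad); the robot touches nothing.
It fails at once if the red-plated pump's lever was worked (pressed past 0.2 rad) (value of joint clamp_lever above 0.2 rad).
It also fails if it takes over 43 s, if anything falls off the work surface, if the arm or the gripper's body presses on something with over 40 N, if the wrist force passes 120 N, or if a joint passes its speed limit or range.

## Robot

A 6-joint arm with a two-finger parallel gripper is mounted at the origin on the work surface. World frame = base frame: x ahead of the robot, y to its left, z up, the work surface at z = 0. Lengths are in m, angles in rad, forces in N, time in s.
With the tool pointing down it reaches from about 0.35 to 0.975 m from the base axis. Payload 4.9 kg.
Tool frame: the origin (TCP) lies between the finger pads; the fingertips stand 17 mm ahead of it and the grasp point (between the pads) lies 2 mm behind it (manip.nose_length is the distance from the TCP to the fingertips, in m); z points along the fingers, y is the line along which they close (so a half turn about z gives the same grasp; the last joint's range is limited). The gripper opens to 85 mm and grips with 20 to 120 N. Pads are 22 mm wide; open, the fingers measure 114 mm over their backs; the gripper's body (76 mm by 85 mm) begins 54 mm behind the grasp point. The pads swing forward as they close: fully open they stand 13 mm farther back than shut.
Start: joints at [1.182, 0.053, 1.613, -0, 1.476, -0.119], TCP at [0.167, 0.602, 0.248] pointing down, gripper open.
Joint ranges: [-3.01, 3.01], [-1.01, 2.22], [0.06, 2.58], [-1.02, 4.17], [0.09, 2.62], [-3.14, 3.14]. Speed limits (rad/s): [2.57, 2.57, 3.14, 3.14, 3.14, 3.14].

## Interface

Orientations are given as a unit quaternion [w, x, y, z].
In Python, from plant import manip gives the robot as it stands. The module is installed in compiled form; this text tells all that it offers.
- The arm moves only by the tool apply_moves, never from a script. Its argument "moves" is a list of rows, each a list of 3 entries, a list of its own where there are three numbers: the turn, a rotation vector about the tool's x, y, z in rad, then the shift along the tool's x, y, z in cm, then the closure, from -1 (fully open) to 1 (shut), so that 0 is half open. A call has 1 to 20 rows; each row is the pose to reach, as a shift and turn from the pose commanded when the call began, along the tool's axes at that moment; what a row does not reach only later rows make up. A row lasts 1/10 s, in which the tool goes at most 50 mm and 8.59 degrees, less where a joint would pass 70% of its speed; a pose out of reach is approached as far as the arm can. A call with a gripper value outside its range is refused whole. The fingers move at their own pace and stop on an object; the grip force is fixed at half the most. Time passes only in rows, so rows that repeat a pose let the fingers close. It gives the time, the measured TCP pose, the force, the opening and the grip force at its end, in the units of the state.
- manip.state(): the state, without advancing time (a new reading comes with each control period).
- manip.grab_frame(name): name is "side" or "top" or "wrist"; returns a dict with "image" (420x560x3 uint8, red, green, blue), "K" (3x3 intrinsics, pixels), "rvec" (rotation vector, rad) and "tvec" (3), from world to camera coordinates, as OpenCV has them. Camera axes: x right, y down, z forward; pixel columns grow to the right and rows downward; lengths in m; the calibration is good to about 2 mm. The wrist camera is an equidistant fisheye: a pixel r from the principal point sees the ray r / f radians off the axis. A picture is of the moment at which its call begins. There is no depth.
- manip.job_done(): hands the job in; it is judged then, once.
Trained networks look in a picture, given as the dict that the camera call returned (one of the last four; its "shot" number tells which), for a name from the list of things; names that differ only in an ending like _2 or _b are one class to them, and where a whole thing is asked for, a point or a joint stands for the part that bears it (a point fixed in the world has none). Each returns a list of dicts, best first, with "score" (0 to 1); they miss things now and then, are a little off and sometimes report something else, mostly with a low value. They report only what shows in the picture. A call takes as long as a camera call.
- manip.look_for(picture, label): "location" ([x, y, z] in m, in the coordinates of the camera as it stood for that picture, good to about 4 mm: the middle of the surface that is visible of it).
- manip.silhouettes(picture, label): "pixels" (420x560 bool, what is visible of it).
- manip.spot_point(picture, label): "location" ([x, y, z] in m, in the coordinates of the camera as it stood for that picture, good to about 4 mm: a listed point, or the origin of a listed thing).
The state is a dict: "time": time; "joint_pos": joint angles; "joint_vel": joint speeds; "joint_efforts": joint torques, N m; "tool_pos": TCP position; "tool_rot": TCP orientation; "contact_force": force on the tool from outside, world axes, zero at the start; "ft_torque": the same for the moment, N m; "gripper_width": opening from 0.0 (shut) to 1.0 (fully open); "grasp_force": force on a finger pad.
Only numpy, scipy, OpenCV 4.12 (cv2) and the standard library are available. Lean on these libraries where they do the work, as an engineer would, in place of code of your own. Each camera call takes 0.05 s, during which the arm holds its last target. There are 200 camera calls.

## Working session

There is one attempt and no reset: what is moved stays moved. The work goes in short steps, Python scripts to look and compute and a tool call to move; the robot and the scene stay as the last step left them, time stands still between calls to the robot, and variables do not carry over. Pictures are saved under pics/ and viewed, at most 10 in all, crops included, and the job is handed in when it is done.

Besides the shell and the picture viewer there is one more tool, called after "Request:" as name(argument=value, ...) on one line, values as JSON. apply_moves: Moves the arm, as the interface text tells. Its arguments: {"type":"object","properties":{"moves":{"type":"array"}},"required":["moves"]}

```bash
mkdir -p pics; cat > h.py <<'E'
import numpy as np,cv2
from scipy.spatial.transform import Rotation as R
from plant import manip
def grab(n,save=None):
    f=manip.grab_frame(n)
    if save: cv2.imwrite(f'pics/{save}.png',f['image'][:,:,::-1])
    return f
def world(f,p):
    return R.from_rotvec(np.ravel(f['rvec'])).inv().apply(np.array(p)-np.ravel(f['tvec']))
def find(f,l):
    for k in ('spot_point','look_for'):
        for d in getattr(manip,k)(f,l)[:3]:
            print(l,k,round(d['score'],2),world(f,d['location']).round(4))
E
python3 - <<'E'
from h import *
for c in ('side','top'):
    f=grab(c,c+'1'); print(c)
    for l in ('oil_pad','clamp_pad','oil_lever','clamp_lever'): find(f,l)
s=manip.state();print(s['time'],s['tool_pos'],s['tool_rot'],manip.nose_length)
print(R.from_quat(np.roll(s['tool_rot'],-1)).as_matrix().round(3))
E
cd pics; python3 -c "
import cv2,numpy as np
cv2.imwrite('both1.png',cv2.resize(np.hstack([cv2.imread('side1.png'),cv2.imread('top1.png')]),(800,300)))"
```

```text
side
oil_pad spot_point 0.63 [ 0.5017 -0.1297  0.2619]
oil_pad look_for 0.84 [ 0.5361 -0.143   0.2439]
clamp_pad spot_point 0.69 [0.5019 0.0961 0.2597]
clamp_pad look_for 0.62 [0.5338 0.1266 0.2385]Traceback (most recent call last):
  File "<stdin>", line 4, in <module>
  File "h.py", line 12, in find
    for d in getattr(manip,k)(f,l)[:3]:
             ~~~~~~~~~~~~~~~~^^^^^
ValueError: it knows: clamp_pad, oil_pad
[ WARN:0@0.030] global loadsave.cpp:275 findDecoder imread_('top1.png'): can't open/read file: check file path/integrity
Traceback (most recent call last):
ValueError: all the input arrays must have same number of dimensions, but the array at index 0 has 3 dimension(s) and the array at index 1 has 1 dimension(s)
```

```bash
python3 - <<'E'
from h import *
f=grab('top','top1')
for l in ('oil_pad','clamp_pad'): find(f,l)
s=manip.state();print(s['time'],s['tool_pos'],s['tool_rot'],manip.nose_length)
print(R.from_quat(np.roll(s['tool_rot'],-1)).as_matrix().round(3))
for l in ('oil_pad','clamp_pad'):
    m=manip.silhouettes(f,l)
    for d in m[:2]: print(l,d['score'],np.argwhere(d['pixels']).mean(0),d['pixels'].sum())
cv2.imwrite('pics/both1.png',cv2.resize(np.hstack([cv2.imread('pics/side1.png'),cv2.imread('pics/top1.png')]),(800,300)))
E
```

```text
oil_pad spot_point 0.94 [ 0.5011 -0.1304  0.265 ]
oil_pad look_for 0.56 [ 0.5217 -0.1422  0.2531]
clamp_pad spot_point 0.55 [0.5002 0.0955 0.2586]
clamp_pad look_for 0.8 [0.5197 0.1112 0.2496]
0.5 [0.16656894 0.60237125 0.24825425] [-1.67293605e-05  1.34484297e-01  9.90915724e-01 -3.08888744e-05] 0.017
[[-0.964  0.267 -0.   ]
 [ 0.267  0.964 -0.   ]
 [ 0.    -0.    -1.   ]]
oil_pad 0.9 [245.78289474 340.34868421] 1520
clamp_pad 0.96 [244.88529993 216.218853  ] 1517
```

View pics/both1.png

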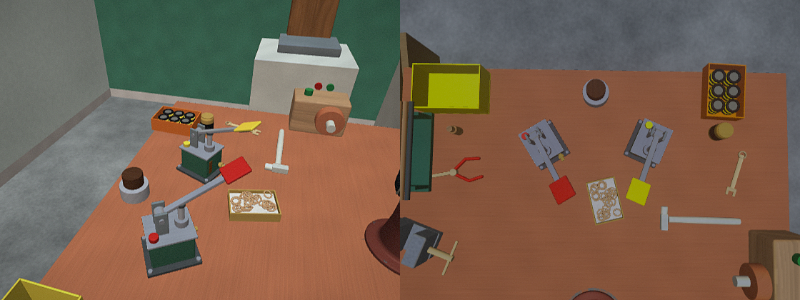

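The top view shows the red plate at (562,190) on the left and the yellow plate at (638,192) on the right, with the yellow lever running up and right to its hinge. The networks agree: yellow at about (0.501, -0.130), red at y ≈ +0.096. I'll lift, close the fingers and cross above both pumps.

Request:
apply_moves(moves=[[[0,0,0],[0,0,-5],1],[[0,0,0],[0,0,-10],1],[[0,0,0],[0,0,-13],1],[[0,0,0],[-50.6,-61.5,-13],1],[[0,0,0],[-50.6,-61.5,-13],1],[[0,0,0],[-50.6,-61.5,-13],1],[[0,0,0],[-50.6,-61.5,-13],1],[[0,0,0],[-50.6,-61.5,-13],1],[[0,0,0],[-50.6,-61.5,-13],1],[[0,0,0],[-50.6,-61.5,-13],1],[[0,0,0],[-50.6,-61.5,-13],1],[[0,0,0],[-50.6,-61.5,-13],1],[[0,0,0],[-50.6,-61.5,-13],1],[[0,0,0],[-50.6,-61.5,-13],1],[[0,0,0],[-50.6,-61.5,-13],1],[[0,0,0],[-50.6,-61.5,-13],1],[[0,0,0],[-50.6,-61.5,-13],1],[[0,0,0],[-50.6,-61.5,-13],1],[[0,0,0],[-50.6,-61.5,-13],1],[[0,0,0],[-50.6,-61.5,-13],1]])

```text
time: 2.6
tool_pos: [0.4911, -0.1295, 0.3769]
tool_rot: [-0.001, 0.137, 0.991, -0.0]
contact_force: [-0.2, 1.4, -0.7]
gripper_width: 0.004
grasp_force: 0.0
```

```bash
python3 - <<'E'
from h import *
s=manip.state();print(s['time'],s['tool_pos'],s['contact_force'],s['gripper_width'],s['joint_pos'])
M=R.from_quat(np.roll(s['tool_rot'],-1)).as_matrix();print(M.round(3))
f=grab('wrist','w1')
for l in ('oil_pad','clamp_pad'): find(f,l)
E
```

```text
2.6 [ 0.49114267 -0.12954198  0.37693506] [-0.16104334  1.38904535 -0.66346406] 0.0037284151548591426 [-4.03851165e-01 -2.71252291e-01  1.70159253e+00 -1.23227309e-03
  1.71317591e+00 -1.69922675e+00]
[[-0.962  0.272 -0.002]
 [ 0.272  0.962 -0.   ]
 [ 0.002 -0.001 -1.   ]]
oil_pad spot_point 0.65 [ 0.501  -0.13    0.2651]
oil_pad look_for 0.92 [ 0.493  -0.127   0.2643]
clamp_pad spot_point 0.62 [0.5035 0.0966 0.2605]
clamp_pad look_for 0.93 [0.5091 0.0971 0.2585]
```

View pics/w1.png

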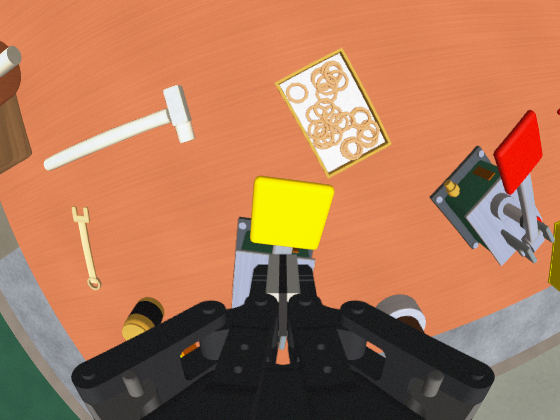

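The wrist view shows the yellow plate at (291,212), right beside the fingertips at (280,260). The red plate is far off at (520,150). First stroke, down only, to check position and force.

Request:
apply_moves(moves=[[[0,0,0],[0,0,4],1],[[0,0,0],[0,0,7.5],1],[[0,0,0],[0,0,9],1],[[0,0,0],[0,0,10.5],1],[[0,0,0],[0,0,12],1],[[0,0,0],[0,0,13.5],1],[[0,0,0],[0,0,15],1],[[0,0,0],[0,0,16.5],1],[[0,0,0],[0,0,18],1],[[0,0,0],[0,0,19.5],1],[[0,0,0],[0,0,21],1],[[0,0,0],[0,0,22.5],1],[[0,0,0],[0,0,24],1],[[0,0,0],[0,0,25],1],[[0,0,0],[0,0,25],1],[[0,0,0],[0,0,25],1]])

```text
time: 4.45
tool_pos: [0.4939, -0.1262, 0.1329]
tool_rot: [0.005, 0.134, 0.991, -0.001]
contact_force: [0.6, -0.2, 9.1]
gripper_width: -0.003
grasp_force: 4.2
```

```bash
python3 - <<'E'
from h import *
s=manip.state();print(s['time'],s['tool_pos'],s['contact_force'])
f=grab('side','s2')
for l in ('oil_pad','clamp_pad'): find(f,l)
E
```

```text
4.45 [ 0.49387255 -0.12618625  0.13290245] [ 0.62717982 -0.24825454  9.07597801]
oil_pad spot_point 0.66 [ 0.4845 -0.1242  0.112 ]
oil_pad look_for 0.66 [ 0.5763 -0.1584  0.131 ]
clamp_pad spot_point 0.81 [0.5014 0.097  0.2598]
clamp_pad look_for 0.61 [0.537  0.1284 0.2362]
```

View pics/s2.png

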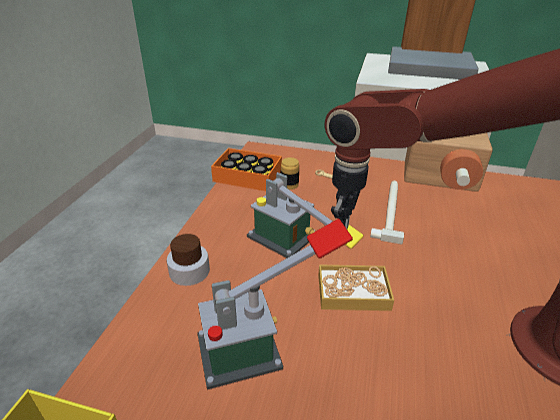

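The side view shows the fingers holding the yellow plate low at about (352,237), with the red lever still up at (328,238). The yellow plate is around z 0.112, with 9 N on the tool. I'll go on to the stop, then release and let it rise.

Request:
apply_moves(moves=[[[0,0,0],[0,0,0.6],1],[[0,0,0],[0,0,1.2],1],[[0,0,0],[0,0,1.2],1]])

```text
time: 5.0
tool_pos: [0.4957, -0.127, 0.1239]
tool_rot: [0.007, 0.134, 0.991, -0.002]
contact_force: [-1.1, -0.5, 17.1]
gripper_width: 0.002
grasp_force: 8.3
```

Request:
apply_moves(moves=[[[0,0,0],[0,0,-2],1],[[0,0,0],[0,0,-5],1],[[0,0,0],[0,0,-8],1],[[0,0,0],[0,0,-11],1],[[0,0,0],[0,0,-14],1],[[0,0,0],[0,0,-17],1],[[0,0,0],[0,0,-20.2],1],[[0,0,0],[0,0,-20.2],1],[[0,0,0],[0,0,-20.2],1],[[0,0,0],[0,0,-20.2],1],[[0,0,0],[0,0,-20.2],1],[[0,0,0],[0,0,-20.2],1]])

```text
time: 6.2
tool_pos: [0.49, -0.125, 0.3169]
tool_rot: [-0.001, 0.134, 0.991, 0.0]
contact_force: [0.7, 0.2, -0.5]
gripper_width: -0.002
grasp_force: 0.0
```

```bash
python3 - <<'E'
from h import *
s=manip.state();print(s['time'],s['tool_pos'],s['contact_force'])
f=grab('side','s3')
for l in ('oil_pad','clamp_pad'): find(f,l)
E
```

```text
6.2 [ 0.48995821 -0.12501365  0.31692496] [ 0.66170737  0.18131813 -0.54499338]
oil_pad spot_point 0.81 [ 0.503  -0.13    0.2568]
oil_pad look_for 0.71 [ 0.5348 -0.143   0.2419]
clamp_pad spot_point 0.62 [0.5032 0.0963 0.2602]
```

Stroke 1 reached the stop (17 N at the tip, z 0.107), and the lever came back up. Strokes 2 and 3 follow, plus a fourth for margin on "at least three".

Request:
apply_moves(moves=[[[0,0,0],[0,0,3.5],1],[[0,0,0],[0,0,5],1],[[0,0,0],[0,0,6.5],1],[[0,0,0],[0,0,8],1],[[0,0,0],[0,0,9.5],1],[[0,0,0],[0,0,11],1],[[0,0,0],[0,0,12.5],1],[[0,0,0],[0,0,14],1],[[0,0,0],[0,0,15.5],1],[[0,0,0],[0,0,17],1],[[0,0,0],[0,0,18.5],1],[[0,0,0],[0,0,19.6],1],[[0,0,0],[0,0,20.2],1],[[0,0,0],[0,0,20.2],1],[[0,0,0],[0,0,20.2],1]])

```text
time: 7.95
tool_pos: [0.4941, -0.1269, 0.1229]
tool_rot: [0.004, 0.134, 0.991, -0.001]
contact_force: [-5.5, 1.2, 25.1]
gripper_width: 0.002
grasp_force: 12.5
```

Request:
apply_moves(moves=[[[0,0,0],[0,0,-2],1],[[0,0,0],[0,0,-5],1],[[0,0,0],[0,0,-8],1],[[0,0,0],[0,0,-11],1],[[0,0,0],[0,0,-14],1],[[0,0,0],[0,0,-17],1],[[0,0,0],[0,0,-20.2],1],[[0,0,0],[0,0,-20.2],1],[[0,0,0],[0,0,-20.2],1],[[0,0,0],[0,0,-20.2],1],[[0,0,0],[0,0,-20.2],1],[[0,0,0],[0,0,-20.2],1]])

```text
time: 9.15
tool_pos: [0.4899, -0.1251, 0.3167]
tool_rot: [-0.001, 0.134, 0.991, 0.0]
contact_force: [0.6, 0.0, -0.5]
gripper_width: 0.003
grasp_force: 0.0
```

Request:
apply_moves(moves=[[[0,0,0],[0,0,3.5],1],[[0,0,0],[0,0,5],1],[[0,0,0],[0,0,6.5],1],[[0,0,0],[0,0,8],1],[[0,0,0],[0,0,9.5],1],[[0,0,0],[0,0,11],1],[[0,0,0],[0,0,12.5],1],[[0,0,0],[0,0,14],1],[[0,0,0],[0,0,15.5],1],[[0,0,0],[0,0,17],1],[[0,0,0],[0,0,18.5],1],[[0,0,0],[0,0,19.6],1],[[0,0,0],[0,0,20.2],1],[[0,0,0],[0,0,20.2],1],[[0,0,0],[0,0,20.2],1]])

```text
time: 10.65
tool_pos: [0.4939, -0.1268, 0.1228]
tool_rot: [0.004, 0.134, 0.991, -0.001]
contact_force: [-6.2, 2.1, 25.7]
gripper_width: -0.001
grasp_force: 13.1
```

Request:
apply_moves(moves=[[[0,0,0],[0,0,-2],1],[[0,0,0],[0,0,-5],1],[[0,0,0],[0,0,-8],1],[[0,0,0],[0,0,-11],1],[[0,0,0],[0,0,-14],1],[[0,0,0],[0,0,-17],1],[[0,0,0],[0,0,-20.2],1],[[0,0,0],[0,0,-20.2],1],[[0,0,0],[0,0,-20.2],1],[[0,0,0],[0,0,-20.2],1],[[0,0,0],[0,0,-20.2],1],[[0,0,0],[0,0,-20.2],1]])

```text
time: 11.85
tool_pos: [0.4899, -0.125, 0.3167]
tool_rot: [-0.001, 0.134, 0.991, 0.0]
contact_force: [0.3, 0.6, 0.2]
gripper_width: 0.002
grasp_force: 0.0
```

Request:
apply_moves(moves=[[[0,0,0],[0,0,3.5],1],[[0,0,0],[0,0,5],1],[[0,0,0],[0,0,6.5],1],[[0,0,0],[0,0,8],1],[[0,0,0],[0,0,9.5],1],[[0,0,0],[0,0,11],1],[[0,0,0],[0,0,12.5],1],[[0,0,0],[0,0,14],1],[[0,0,0],[0,0,15.5],1],[[0,0,0],[0,0,17],1],[[0,0,0],[0,0,18.5],1],[[0,0,0],[0,0,19.6],1],[[0,0,0],[0,0,20.2],1],[[0,0,0],[0,0,20.2],1],[[0,0,0],[0,0,20.2],1]])

```text
time: 13.35
tool_pos: [0.4939, -0.1268, 0.1228]
tool_rot: [0.004, 0.134, 0.991, -0.001]
contact_force: [-5.8, 1.3, 25.2]
gripper_width: 0.002
grasp_force: 13.1
```

Request:
apply_moves(moves=[[[0,0,0],[0,0,-2],1],[[0,0,0],[0,0,-5],1],[[0,0,0],[0,0,-8],1],[[0,0,0],[0,0,-11],1],[[0,0,0],[0,0,-14],1],[[0,0,0],[0,0,-17],1],[[0,0,0],[0,0,-20.2],1],[[0,0,0],[0,0,-24],1],[[0,0,0],[0,0,-27],1],[[0,0,0],[0,0,-27],1],[[0,0,0],[0,0,-27],1],[[0,0,0],[0,0,-27],1],[[0,0,0],[0,0,-27],1],[[0,0,0],[0,0,-27],1]])

```text
time: 14.75
tool_pos: [0.49, -0.1251, 0.3847]
tool_rot: [-0.001, 0.135, 0.991, 0.0]
contact_force: [0.1, 1.0, -0.9]
gripper_width: 0.002
grasp_force: 0.0
```

```bash
python3 - <<'E'
from h import *
s=manip.state();print(s['time'],s['tool_pos'],s['contact_force'])
f=grab('side','s4')
for l in ('oil_pad','clamp_pad'): find(f,l)
E
```

```text
14.75 [ 0.4900057  -0.12512368  0.3846568 ] [ 0.12598397  0.95437099 -0.93583992]
oil_pad spot_point 0.83 [ 0.5028 -0.1321  0.2643]
oil_pad look_for 0.63 [ 0.5366 -0.1435  0.2459]
clamp_pad spot_point 0.83 [0.5045 0.0941 0.2614]
clamp_pad look_for 0.59 [ 0.5334 -0.1436  0.2484]
clamp_pad look_for 0.55 [0.5341 0.1269 0.236 ]
```

View pics/s4.png

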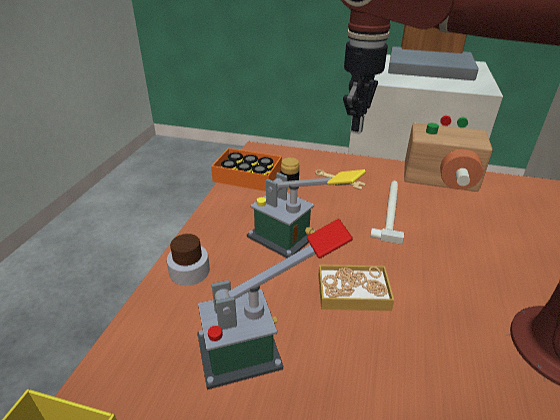

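Both levers are up, the yellow plate at (347,177) and the red at (329,238). The gripper is clear above, with its tip at (358,125).

```bash
python3 -c "
from plant import manip
print(manip.job_done())"
```

```text
the job is handed in; nothing more can be done
None
```

I pressed the yellow pump's lever through four full strokes (three needed), each to its stop and released. Both levers were up and the gripper clear when I handed the job in at about 15 s. The red lever was not touched, and no verdict came back.

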